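# Take the spent red ink cartridge out of the pouch coder

### The arm

A 6-joint arm with a two-finger parallel gripper is mounted at the origin on the work surface. World frame = base frame: x ahead of the robot, y to its left, z up, the work surface at z = 0. Lengths are in m, angles in rad, forces in N, time in s.
With the tool pointing down it reaches from about 0.275 to 0.775 m from the base axis. Payload 14.6 kg.
Tool frame: the origin (TCP) lies at the very end of the fingers, on their centre line; the grasp point (between the pads) lies 19 mm behind it; y points along the fingers, z is the direction in which the jaws open and shut, and the axes are right-handed (so a half turn about y gives the same grasp; the last joint's range is limited). The gripper opens to 85 mm and grips with 20 to 120 N. Pads are 22 mm wide; open, the fingers measure 114 mm over their backs; the gripper's body (76 mm by 85 mm) begins 54 mm behind the grasp point. The pads swing forward as they close: fully open they stand 13 mm farther back than shut.
Start: joints at [1.188, 0.263, -0.048, 1.259, 0, 1.415], TCP at [0.119, 0.511, 0.231] pointing down, gripper open.
Joint ranges: [-2.65, 2.65], [-0.89, 1.7], [-1.18, 1.37], [-2.13, 2.11], [-1.35, 1.29], [-3.14, 3.14]. Speed limits (rad/s): [1.89, 1.89, 2.57, 2.79, 3.14, 3.14].

### API

Orientations are given as a unit quaternion [w, x, y, z].
In Python, from bench import env gives the robot as it stands.
- The arm moves only by the tool send_rows, never from a script. Its argument "deltas" is a list of rows, each a list of 6 numbers: the shift along the world's x, y, z in m, then the turn, a rotation vector about the world's x, y, z in degrees. A call has 1 to 20 rows; each row shifts and turns the pose as measured when the row begins; what a row does not reach is not made up. A row lasts 1/12 s, in which the tool goes at most 41.7 mm and 7.16 degrees, less where a joint would pass 70% of its speed; a pose out of reach is approached as far as the arm can. A call with a gripper value outside its range is refused whole. "gripper" is the closure, from -1 (fully open) to 1 (shut), set as the call begins (left out, the last holds). The fingers move at their own pace and stop on an object; the grip force is fixed at half the most. Time passes only in rows, so rows that do not move let the fingers close. It gives the time, the measured TCP pose, the force and the opening at its end, in the units of the state.
- env.get_obs(): the state, without advancing time (a new reading comes with each control period).
- env.camera(name): name is "side" or "top" or "wrist"; returns the picture (420x560x3 uint8, red, green, blue); there is no depth.
- env.camera_model(name): a dict with "fx", "fy", "cx", "cy" (pixels), "extrinsics" (4x4, takes a point from world to camera coordinates). Camera axes: x right, y down, z forward; pixel columns grow to the right and rows downward; lengths in m; the calibration is good to about 2 mm. The wrist camera is an equidistant fisheye: a pixel r from the principal point sees the ray r / f radians off the axis. A picture is of the moment at which its call begins: read the wrist's pose just before it. camera_model takes no time and is no camera call; for the wrist camera it gives the pose at the moment of the call.
- env.close_job(): hands the job in, once; it reports no verdict.
Trained networks look in the newest picture that a camera, given by its name, has taken for a name from the list of things; names that differ only in an ending like _2 or _b are one class to them, and where a whole thing is asked for, a point or a joint stands for the part that bears it (a point fixed in the world has none). Each returns a list of dicts, best first, with "p" (0 to 1); they miss things now and then, are a little off and sometimes report something else, mostly with a low value. They report only what shows in the picture. A call takes as long as a camera call.
- env.find_in(query, camera): "bbox" ([left, top, right, bottom] in pixels, round what is visible of it).
The state is a dict: "t": time; "joint_pos": joint angles; "joint_velocities": joint speeds; "tau": joint torques, N m; "tool_pos": TCP position; "eef_rot": TCP orientation; "wrist_force": force on the tool from outside, world axes, zero at the start; "torque": the same for the moment, N m; "finger_gap": finger opening in m.
Only numpy, scipy, OpenCV 4.12 (cv2) and the standard library are available. Lean on these libraries where they do the work, as an engineer would, in place of code of your own. Each camera call takes 0.05 s, during which the arm holds its last target.

### The job

The red ink cartridge in the pouch coder is spent: press it down against its spring just far enough to clear the catch, without forcing it against the stops, twist it anticlockwise until it comes free, and draw it up and out. Stand it upright on the floor of the yellow tray, setting it down gently, and let go. Leave the blue cartridge locked in place and the other things on the table undisturbed.

Things in the scene. Friction and masses are not known exactly. Their poses are not given: they have to be found in the camera images.
- red_cartridge: Spent ink cartridge with a red head, round, 97 mm tall, 105 to 180 g, locked in one of the coder's wells. Origin: centre of its underside; z up its axis. From below: black roll, 32 mm diameter; white neck of 32 mm diameter (43 to 60.5 mm above origin); red head, 54 mm diameter (60.5 to 67 mm); red grip bar on top.
- red_grip (a point): Middle of the red grip bar, 82 mm above the cartridge's origin. The bar is 44 mm long (along x, in line with the lugs), 14 mm thick (along y) and 30 mm tall, from 67 to 97 mm above the origin, with a white line along its top.
- red_lugs (a point): Centre of the two opposite lugs on the red cartridge's neck: 46 mm over both along x, 9 mm wide, 43 to 49 mm above its origin. Locked, its origin is 22 mm above the table and its bar points to the yellow dots on the well, at -35 degrees (about z) in the coder's frame.
- blue_cartridge: Same cartridge with a blue head, locked in the other well, where it stays. Origin: centre of its underside.
- spare_cartridge: Same cartridge with a grey head, standing loose on the table, not needed. Origin: centre of its underside.
- coder: Pouch coder, fixed: grey base 200 x 260 x 12 mm, green housing 62 mm tall on its +x side (rollers on it reach 77 mm), two upright aluminium wells of 64 mm diameter, tops 75 mm above the table, axes at x = -35, y = +60 and -60 mm. Origin: centre of its underside, z up. Its catches break if all contact forces of a cartridge on the coder (spring included) add up to over 50 N.
- well_left (a point): Top centre of the well at the coder's +y side. In both wells a sprung plate pushes the locked cartridge up: net 5 N, 1 N more per mm pressed. The lugs leave the catches after 5 mm (about 10 N); at 7.5 mm (about 13 N) the head strikes the rim, a hard stop. Side play 1.5 mm.
- well_right (a point): Top centre of the well at the coder's -y side. In both wells a pressed cartridge turns anticlockwise seen from above to a hidden way out, set anywhere from 50 to 78 degrees past the locked pose and 8 degrees wide; the hard end stop lies 4 degrees beyond its middle. Found by feel, not seen. There the spring lifts it; it must rise 55 mm to leave the well.
- tray: Yellow open tray, fixed, 130 x 150 x 22 mm (x, y, z), walls and floor 4 mm thick; origin at the centre of its underside, z up.
- cleaner_can: Can, 66 mm diameter, 130 mm tall, bystander; origin at its underside.
- glue_jar: Jar, 60 mm diameter, 80 mm tall, bystander; origin at its underside.
- screwdriver: Screwdriver lying on the table, bystander.
- wrench: Wrench lying on the table, bystander.
- brush: Brush lying on the table, bystander.
- carton: Small carton 100 x 70 x 50 mm, bystander; origin at its underside.

How it is judged:
On the way, in this order (a step that is already met when the one before it is completed fails the run):
1. the red cartridge is pressed down out of its catches, still in the well (z of red_cartridge in the frame of coder below 0.0175 m), for 0.1 s.
2. the red cartridge is drawn up out of its well, upright (z of red_cartridge in the frame of coder above 0.078 m and angle between red_cartridge's own z axis and vertical below 0.35 rad), for 0.1 s.
At the end, for the whole second after the job is handed in: The red cartridge stands upright (within 0.1 rad) and at rest on the tray's floor (its foot within 9 mm of the tray's underside and clear of the walls), released; the blue cartridge is still locked in its well (height within 2.5 mm, moved under 5 mm) (x of red_cartridge in the frame of tray between -0.049 and 0.049 m and y of red_cartridge in the frame of tray between -0.059 and 0.059 m and z of red_cartridge in the frame of tray between 0 and 0.009 m and angle between red_cartridge's own z axis and vertical below 0.1 rad and linear speed of red_cartridge below 0.02 m/s and angular speed of red_cartridge below 0.2 rad/s and z of blue_cartridge in the frame of coder between 0.0195 and 0.0245 m and distance of blue_cartridge from where it was at the start of the episode below 0.005 m); the robot touches nothing.
It fails at once if the red cartridge is forced: it bears on the coder with more than 50 N, the contact forces added up (contact force between red_cartridge and coder above 50 N).
It fails at once if the red cartridge hits the tray with more than 35 N (contact force between red_cartridge and tray above 35 N).
It fails at once if the blue cartridge is pressed or shifted by more than 5 mm (distance of blue_cartridge from where it was at the start of the episode above 0.005 m).
It fails at once if a bystander is moved by more than 20 mm (distance of any of spare_cartridge, cleaner_can, glue_jar, screwdriver, wrench, brush, carton from where it was at the start of the episode above 0.02 m).
It also fails if it takes over 72 s, if anything falls off the work surface, if the arm or the gripper's body presses on something with over 40 N, if the wrist force passes 120 N, or if a joint passes its speed limit or range.

## Working session

There is one attempt and no reset: what is moved stays moved. The work goes in short steps, Python scripts to look and compute and a tool call to move; the robot and the scene stay as the last step left them, time stands still between calls to the robot, and variables do not carry over. Pictures are saved under pics/ and viewed, and the job is handed in when it is done.

Besides the shell and the picture viewer there is one more tool, called after ">>>" in YAML: its name, and indented under it one key for each argument. send_rows: Moves the arm, as the interface text tells. Its arguments: {"type":"object","properties":{"deltas":{"type":"array","items":{"type":"array","items":{"type":"number"}}},"gripper":{"type":"number"}},"required":["deltas"]}

```bash
ls; mkdir -p pics
python3 - <<'E'
from bench import env
import cv2,json
o=env.get_obs()
for k in o: print(k,o[k])
for c in ["top","side"]:
    im=env.camera(c); cv2.imwrite(f"pics/{c}0.png",im[:,:,::-1])
    for q in ["red_cartridge","blue_cartridge","spare_cartridge","red_grip","coder","tray","well_left","well_right","cleaner_can","glue_jar","carton"]:
        pass
    m=env.camera_model(c); print(c,m)
for q in ["red_cartridge","blue_cartridge","red_grip","coder","tray"]:
    print(q,env.find_in(q,"top")[:2])
print(env.get_obs()['t'])
E
```

```text
pics
t 0.0
joint_pos [ 1.18770129e+00  2.63506967e-01 -4.89389953e-02  1.25940840e+00
 -1.06593699e-06  1.41549323e+00]
joint_velocities [-0.00018851  0.00019635  0.00029446  0.00158014 -0.00178343  0.00072303]
tau [ 9.75452822e-04 -6.37603712e+01  3.84566152e+01  1.38375774e-02
 -1.25407842e-04 -6.17497200e-07]
tool_pos [0.11845995 0.51117268 0.23083262]
eef_rot [-0.70216454  0.70288594 -0.08046171  0.08026346]
wrist_force [ 0.78113475 -0.09927701  0.50753065]
torque [-0.00402585 -0.01890224  0.03810298]
finger_gap 0.08537880848011346
top {'fx': 381.88827477396376, 'fy': 381.88827477396376, 'cx': 277.3868617405983, 'cy': 213.09014548835967, 'extrinsics': array([[-0.06686616, -0.99775496, -0.00373519,  0.06212308],
       [-0.97784757,  0.06627532, -0.19854902,  0.47786313],
       [ 0.19835082, -0.00962377, -0.98008384,  1.00074432],
       [ 0.        ,  0.        ,  0.        ,  1.        ]])}
side {'fx': 537.5182350634614, 'fy': 537.5182350634614, 'cx': 277.07175559018344, 'cy': 206.17477851445642, 'extrinsics': array([[-0.99583751, -0.08954302,  0.01702063,  0.46749098],
       [-0.06227896,  0.5321238 , -0.8443729 ,  0.08620334],
       [ 0.06655062, -0.84191823, -0.53548549,  1.60038235],
       [ 0.        ,  0.        ,  0.        ,  1.        ]])}
red_cartridge [{'bbox': [330.1, 174.2, 350.0, 188.8], 'p': 0.82}, {'bbox': [267.7, 131.2, 371.9, 214.2], 'p': 0.49}]
blue_cartridge [{'bbox': [286.8, 161.6, 309.5, 178.7], 'p': 0.69}, {'bbox': [173.9, 133.5, 194.1, 154.9], 'p': 0.36}]
red_grip [{'bbox': [331.8, 173.0, 350.5, 194.6], 'p': 0.54}]
coder [{'bbox': [270.4, 132.4, 375.0, 219.6], 'p': 0.71}]
tray [{'bbox': [158.2, 180.1, 215.6, 231.5], 'p': 0.55}]
0.35
```

View pics/top0.png

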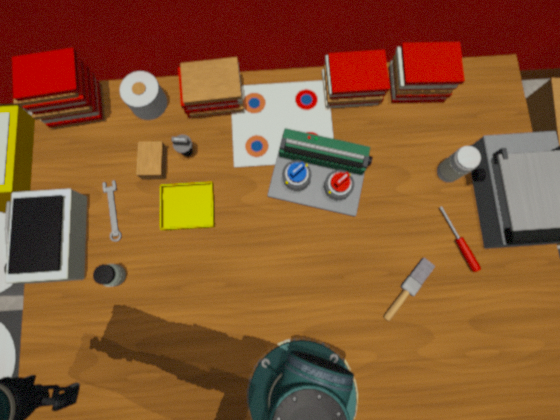

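View pics/side0.png

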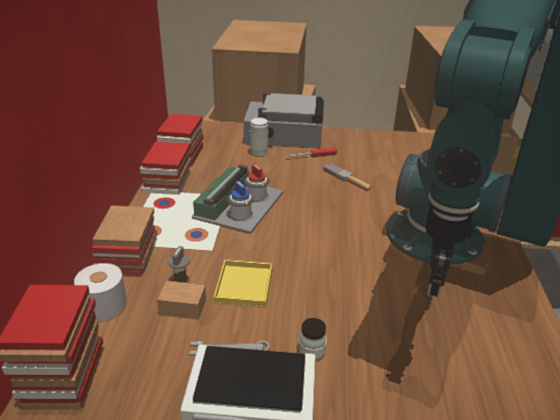

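The top view shows the red cartridge at about (340,184), in the right well, with the blue one at (297,175) and the tray at (187,205). In the side view, red is at (257,180), blue at (240,200) and the tray at (244,283). I'll compute positions next.

```bash
cat > h.py <<'E'
from bench import env
import cv2,numpy as np
from scipy.spatial.transform import Rotation as R
def ray(m,u,v,fish=False):
    E=m['extrinsics']; x=(u-m['cx'])/m['fx']; y=(v-m['cy'])/m['fy']
    if fish:
        r=np.hypot(x,y); s=np.sin(r)/r if r>1e-9 else 1; d=np.array([x*s,y*s,np.cos(r)])
    else: d=np.array([x,y,1.])
    Rm=E[:3,:3]; return -Rm.T@E[:3,3], Rm.T@d
def atz(m,u,v,z,fish=False):
    c,d=ray(m,u,v,fish); return c+d*(z-c[2])/d[2]
def proj(m,p,fish=False):
    q=m['extrinsics'][:3,:3]@np.array(p)+m['extrinsics'][:3,3]
    if fish:
        t=np.arctan2(np.hypot(q[0],q[1]),q[2]); n=np.hypot(q[0],q[1])+1e-12
        return np.array([m['cx']+m['fx']*t*q[0]/n,m['cy']+m['fy']*t*q[1]/n])
    return np.array([m['cx']+m['fx']*q[0]/q[2],m['cy']+m['fy']*q[1]/q[2]])
def rot(o): return R.from_quat(np.array(o['eef_rot'])[[1,2,3,0]])
E
python3 - <<'E'
from h import *
m=env.camera_model('top'); s=env.camera_model('side')
for n,u,v,z in [('red',340,182,.11),('blue',297,173,.11),('tray',187,205,.015),
 ('baseBL',269,197,.012),('baseBR',355,214,.012),('trayTL',162,185,.022),('trayTR',212,182,.022),('trayBR',213,228,.022),('trayBL',161,231,.022)]:
    print(n,atz(m,u,v,z).round(4))
print(atz(s,257,175,.11),atz(s,240,192,.11))
o=env.get_obs(); print(rot(o).as_matrix().round(3)); 
w=env.camera_model('wrist');E=w['extrinsics'];print(w, 'cam pos',-E[:3,:3].T@E[:3,3])
E
```

```text
red [ 0.5403 -0.1389  0.11  ]
blue [ 0.5725 -0.0283  0.11  ]
tray [0.5285 0.2849 0.015 ]
baseBL [0.5368 0.0503 0.012 ]
baseBR [ 0.4707 -0.1902  0.012 ]
trayTL [0.5904 0.3536 0.022 ]
trayTR [0.5896 0.2104 0.022 ]
trayBR [0.456 0.212 0.022]
trayBL [0.4573 0.3573 0.022 ]
[ 0.54329906 -0.10549538  0.11      ] [0.58042166 0.00226916 0.11      ]
[[ 0.974 -0.     0.226]
 [-0.226 -0.     0.974]
 [-0.    -1.    -0.   ]]
{'fx': 325.19226210127806, 'fy': 325.19226210127806, 'cx': 285.62900203651674, 'cy': 211.63127068363724, 'extrinsics': array([[ 2.24988707e-01,  9.74361302e-01, -3.67891902e-04,
        -5.24456944e-01],
       [ 9.21032930e-01, -2.12551481e-01,  3.26374340e-01,
        -4.18959432e-02],
       [ 3.17928331e-01, -7.37693812e-02, -9.45240528e-01,
         3.81091235e-01],
       [ 0.00000000e+00,  0.00000000e+00,  0.00000000e+00,
         1.00000000e+00]])} cam pos [0.03542473 0.53021837 0.3737037 ]
```

>>> send_rows:
  deltas:
    - [0.021,-0.0315,0.003,0,0,-1.9]
    - [0.021,-0.0315,0.003,0,0,-1.9]
    - [0.021,-0.0315,0.003,0,0,-1.9]
    - [0.021,-0.0315,0.003,0,0,-1.9]
    - [0.021,-0.0315,0.003,0,0,-1.9]
    - [0.021,-0.0315,0.003,0,0,-1.9]
    - [0.021,-0.0315,0.003,0,0,-1.9]
    - [0.021,-0.0315,0.003,0,0,-1.9]
    - [0.021,-0.0315,0.003,0,0,-1.9]
    - [0.021,-0.0315,0,0,0,-1.9]
    - [0.021,-0.0315,0,0,0,-1.9]
    - [0.021,-0.0315,0,0,0,-1.9]
    - [0.021,-0.0315,0,0,0,-1.9]
    - [0.021,-0.0315,0,0,0,-1.9]
    - [0.021,-0.0315,0,0,0,-1.9]
    - [0.021,-0.0315,0,0,0,-1.9]
    - [0.021,-0.0315,0,0,0,-1.9]
    - [0.021,-0.0315,0,0,0,-1.9]
    - [0.021,-0.0315,0,0,0,-1.9]
    - [0.021,-0.0315,0,0,0,-1.9]
  gripper: -1

```text
t: 2.02
tool_pos: [0.5463, -0.1489, 0.26]
eef_rot: [0.636, -0.633, 0.31, -0.314]
wrist_force: [0.9, 0.8, 0.1]
finger_gap: 0.0855
```

```bash
cat > look.py <<'E'
import sys
from h import *
o=env.get_obs(); w=env.camera_model('wrist'); im=env.camera('wrist'); cv2.imwrite(f"pics/{sys.argv[1]}.png",im[:,:,::-1])
import pickle; pickle.dump((o,w,im),open(f"{sys.argv[1]}.pkl","wb"))
print(o['t'],o['tool_pos'],rot(o).as_matrix().round(3).tolist(),o['wrist_force'],o['finger_gap'])
for q in sys.argv[2:]: print(q,env.find_in(q,'wrist')[:2])
E
python3 look.py w1 red_cartridge red_grip
```

```text
2.0167 [ 0.54631261 -0.14885977  0.26000158] [[0.61, 0.007, 0.792], [-0.792, -0.0, 0.61], [0.005, -1.0, 0.006]] [0.89279389 0.78680913 0.10376048] 0.08545092566367224
red_cartridge [{'bbox': [264.3, 155.5, 319.2, 216.1], 'p': 0.76}, {'bbox': [361.5, 94.7, 415.4, 143.4], 'p': 0.65}]
red_grip [{'bbox': [263.1, 157.6, 315.3, 216.9], 'p': 0.74}]
```

View pics/w1.png

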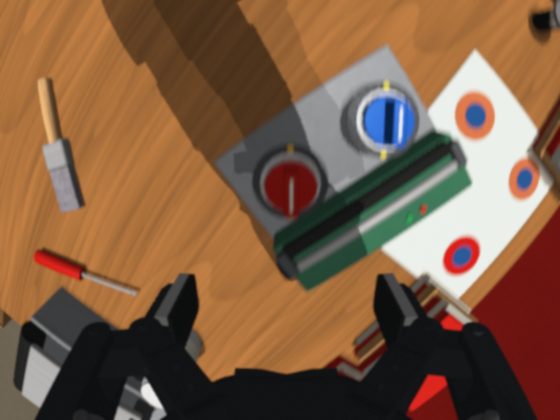

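The wrist view shows the red head at about (290,187), with its bar line at (291,195) pointing to the yellow dot at (290,149). Blue is at (386,120). The green housing lies just beyond red. I'll crop and enlarge to measure this precisely.

Run:
```python
import pickle,cv2
o,w,im=pickle.load(open('w1.pkl','rb'))
c=im[60:260,210:450,::-1]
cv2.imwrite('pics/w1c.png',cv2.resize(c,None,fx=3,fy=3,interpolation=cv2.INTER_CUBIC)[:600,:720])
```

```text
(no output)
```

View pics/w1c.png

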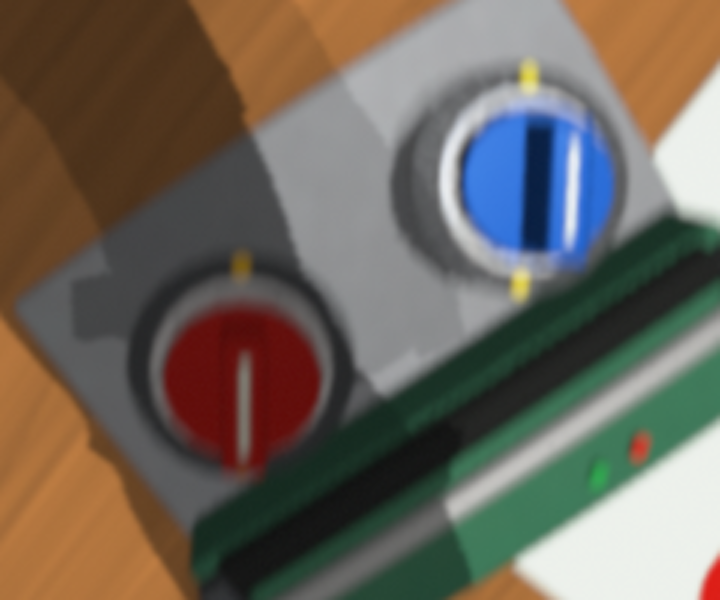

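Run:
```python
from h import *
import pickle
o,w,im=pickle.load(open('w1.pkl','rb'))
f=lambda u,v,z: atz(w,210+u/3,60+v/3,z,True)
def seg(n,a,b,z):
    A=f(*a,z);B=f(*b,z);d=A-B
    print(n,'mid',((A+B)/2).round(4),'len',np.linalg.norm(d).round(4),'ang',np.degrees(np.arctan2(d[1],d[0])).round(1))
    return (A+B)/2
r=seg('redline',(246,350),(242,463),.119)
b=seg('blueline',(575,132),(571,250),.119)
seg('bluedots',(530,75),(520,285),.075)
seg('redhead LR',(163,375),(324,375),.089)
seg('bluehead LR',(463,183),(617,186),.089)
d=b-r; print('coder y-axis ang',np.degrees(np.arctan2(d[1],d[0])),np.linalg.norm(d))
a=f(15,305,.012);c=f(490,-18,.012);d=c-a;print('edge',np.degrees(np.arctan2(d[1],d[0])),np.linalg.norm(d))
print(np.degrees(np.arctan2(.61,.792)))
```

```text
redline mid [ 0.5495 -0.1448  0.119 ] len 0.0357 ang 126.0
blueline mid [ 0.5859 -0.0303  0.119 ] len 0.036 ang 128.8
bluedots mid [ 0.5847 -0.0309  0.075 ] len 0.0734 ang 127.4
redhead LR mid [ 0.5485 -0.1425  0.089 ] len 0.0535 ang -142.4
bluehead LR mid [ 0.5857 -0.0303  0.089 ] len 0.0544 ang -140.1
coder y-axis ang 72.37084675713052 0.12013940633964229
edge 72.60168656514857 0.23405525961255466
37.60353699858153
```

>>> send_rows:
  deltas:
    - [0.0016,0.002,-0.02,0,0.2,0]
    - [0.0016,0.002,-0.025,0,0.2,0]
    - [0,0,-0.025,0,0,0]
    - [0,0,-0.025,0,0,0]
    - [0,0,-0.02,0,0,0]
    - [0,0,-0.01,0,0,0]
    - [0,0,-0.004,0,0,0]
    - [0,0,0,0,0,0]

```text
t: 2.83
tool_pos: [0.5463, -0.1387, 0.1269]
eef_rot: [0.636, -0.635, 0.31, -0.311]
wrist_force: [-0.1, -0.0, 0.0]
finger_gap: 0.0856
```

```bash
python3 look.py w2 red_grip
python3 - <<'E'
import pickle,cv2
o,w,im=pickle.load(open('w2.pkl','rb'))
cv2.imwrite('pics/w2c.png',cv2.resize(im[150:420,140:440,::-1],None,fx=2.2,fy=2.2,interpolation=cv2.INTER_CUBIC))
E
```

```text
2.8333 [ 0.54631189 -0.13874819  0.12689537] [[0.615, 0.001, 0.789], [-0.789, 0.0, 0.615], [0.001, -1.0, 0.001]] [-0.13048857 -0.04691123  0.04583113] 0.08559158015987478
red_grip [{'bbox': [243.6, 206.0, 329.1, 306.9], 'p': 0.95}]
```

View pics/w2c.png

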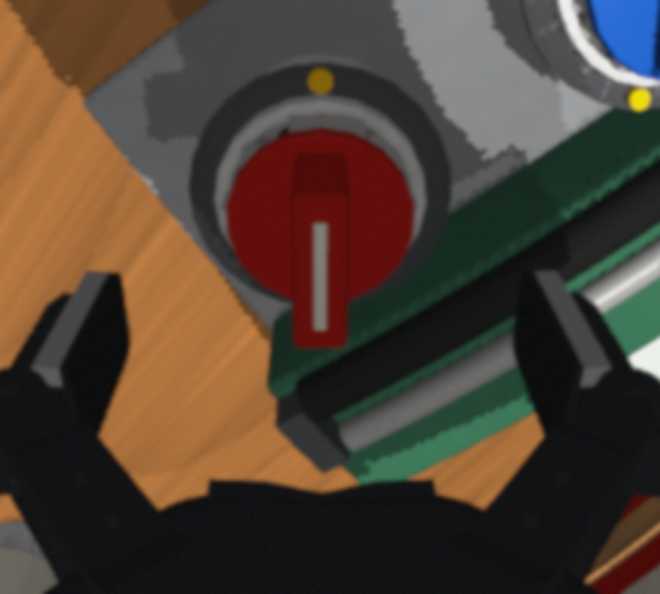

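Run:
```python
from h import *
import pickle
o,w,im=pickle.load(open('w2.pkl','rb'))
f=lambda u,v,z: atz(w,140+u/2.2,150+v/2.2,z,True)
A=f(320,222,.119);B=f(320,331,.119);d=A-B
print((A+B)/2,np.linalg.norm(d),np.degrees(np.arctan2(d[1],d[0])))
A=f(227,214,.089);B=f(414,214,.089);print((A+B)/2,np.linalg.norm(A-B))
# bar top ends
A=f(320,348,.119);B=f(320,207,.119);print('bar', (A+B)/2,np.linalg.norm(A-B))
m=(f(320,222,.119)+f(320,331,.119))/2
Rm=rot(o); print('in tool', Rm.inv().apply(m-o['tool_pos']))
```

```text
[ 0.54794622 -0.14259326  0.119     ] 0.030894122155263635 127.97876051156383
[ 0.54613112 -0.1399977   0.089     ] 0.05238190422183215
bar [ 0.54841247 -0.14319068  0.119     ] 0.0401372678909197
in tool [ 0.00403327  0.00789652 -0.00108166]
```

```bash
cat > fit.py <<'E'
from h import *
import pickle,sys
from scipy.optimize import minimize
def mask(im):
    a=im.astype(int); return ((a[:,:,0]>60)&(a[:,:,0]>2.2*a[:,:,1])&(a[:,:,0]>2.2*a[:,:,2])).astype(np.uint8)
def pts(x,y,yaw,z0):
    t=np.linspace(0,2*np.pi,60,endpoint=False)
    head=[np.c_[.027*np.cos(t),.027*np.sin(t),np.full(60,h)] for h in(.0605,.067)]
    bar=np.array([[sx*.022,sy*.007,h] for h in(.067,.097) for sx in(-1,1) for sy in(-1,1)])
    c,s=np.cos(yaw),np.sin(yaw); M=np.array([[c,-s,0],[s,c,0],[0,0,1]])
    return [p@M.T+[x,y,z0] for p in(np.vstack(head),bar)]
S=6
def model(w,x,y,yaw,z0,roi,fish):
    u0,v0,u1,v1=roi; m=np.zeros(((v1-v0)*S,(u1-u0)*S),np.uint8)
    for P in pts(x,y,yaw,z0):
        q=np.array([proj(w,p,fish) for p in P]); q=((q-[u0,v0]+.5)*S)
        cv2.fillConvexPoly(m,cv2.convexHull(q.astype(np.float32)).astype(np.int32),1)
    return cv2.resize(m.astype(np.float32),None,fx=1/S,fy=1/S,interpolation=cv2.INTER_AREA)
def fit(w,im,roi,yaw,fish,x0,z0=.022):
    u0,v0,u1,v1=roi; M=mask(im)[v0:v1,u0:u1].astype(np.float32)
    f=lambda p:np.abs(model(w,p[0],p[1],yaw,z0,roi,fish)-M).sum()
    r=minimize(f,x0,method='Nelder-Mead',options=dict(initial_simplex=[x0,[x0[0]+.004,x0[1]],[x0[0],x0[1]+.004]],xatol=1e-4,fatol=.1))
    return r.x,r.fun,M.sum()
if __name__=="__main__":
    yaw=np.radians(-52.5)
    for n,roi in[('w1',(255,145,325,225)),('w2',(230,195,345,320))]:
        o,w,im=pickle.load(open(n+'.pkl','rb')); print(n,fit(w,im,roi,yaw,True,[.549,-.144]))
    for c,roi in[('top',(322,165,360,200)),('side',(240,158,275,190))]:
        im=cv2.imread(f'pics/{c}0.png')[:,:,::-1]; print(c,fit(env.camera_model(c),im,roi,yaw,False,[.549,-.144]))
E
python3 fit.py
```

```text
w1 (array([ 0.55044696, -0.14686228]), np.float64(477.361083984375), np.float32(1885.0))
w2 (array([ 0.54816789, -0.14313051]), np.float64(721.9444580078125), np.float32(5424.0))
top (array([ 0.54847382, -0.14346451]), np.float64(77.94444274902344), np.float32(260.0))
side (array([ 0.55147656, -0.14675391]), np.float64(104.94444274902344), np.float32(102.0))
```

Run:
```python
from fit import *
o,w,im=pickle.load(open('w2.pkl','rb')); yaw=np.radians(-52.5)
b=cv2.resize(im[180:330,210:360,::-1],None,fx=4,fy=4,interpolation=cv2.INTER_CUBIC)
for P in pts(.5482,-.1431,yaw,.022):
    q=np.array([proj(w,p,True) for p in P])
    for a in q: cv2.circle(b,tuple(int(v) for v in (a-[210,180]+.5)*4),3,(255,255,0),-1)
cv2.imwrite('pics/ov.png',b)
```

```text
(no output)
```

View pics/ov.png

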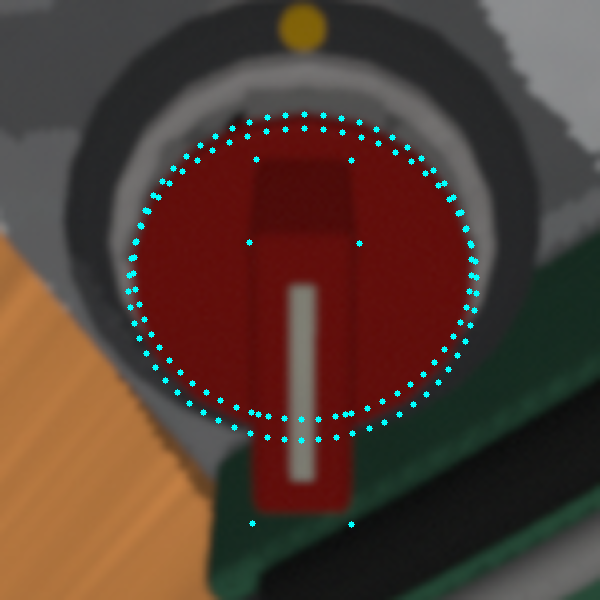

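>>> send_rows:
  deltas:
    - [0.0017,-0.0043,-0.008,0,0,-0.4]
    - [0,0,-0.01,0,0,0]
    - [0,0,-0.009,0,0,0]
    - [0,0,-0.004,0,0,0]
    - [0,0,0,0,0,0]

```text
t: 3.35
tool_pos: [0.5504, -0.1444, 0.0967]
eef_rot: [0.634, -0.634, 0.31, -0.315]
wrist_force: [-0.8, 0.6, 0.1]
finger_gap: 0.0852
```

```bash
python3 look.py w3
python3 - <<'E'
from fit import *
o,w,im=pickle.load(open('w3.pkl','rb')); yaw=np.radians(-52.5)
print(fit(w,im,(200,190,380,380),yaw,True,[.548,-.143]))
b=cv2.resize(im[180:380,180:380,::-1],None,fx=3,fy=3,interpolation=cv2.INTER_CUBIC)
for P in pts(.548,-.143,yaw,.022):
    q=np.array([proj(w,p,True) for p in P])
    for a in q: cv2.circle(b,tuple(int(v) for v in (a-[180,180]+.5)*3),2,(255,255,0),-1)
cv2.imwrite('pics/w3c.png',b)
E
```

```text
3.35 [ 0.55040286 -0.1444346   0.09669068] [[0.609, 0.007, 0.793], [-0.793, -0.003, 0.609], [0.006, -1.0, 0.004]] [-0.82930376  0.63524812  0.13422079] 0.08522582815283562
(array([ 0.54811411, -0.14310127]), np.float64(1024.27783203125), np.float32(7448.0))
```

View pics/w3c.png

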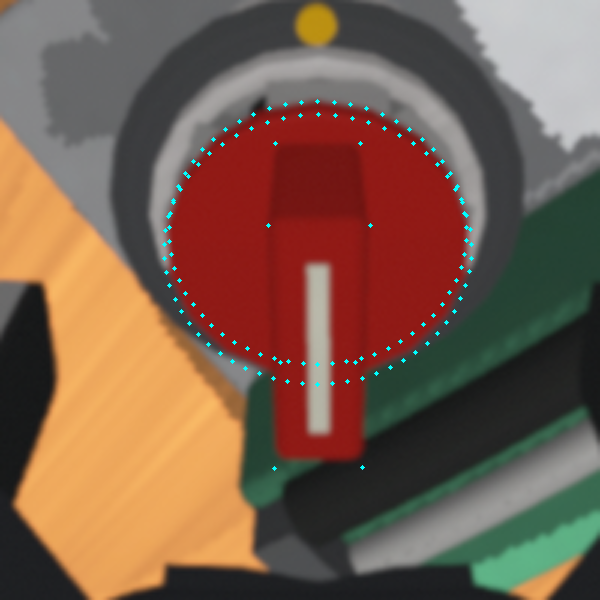

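>>> send_rows:
  deltas:
    - [-0.0024,0.0014,-0.003,0.2,0.4,0]
    - [0,0,0,0,0,0]
    - [0,0,0,0,0,0]

```text
t: 3.65
tool_pos: [0.5479, -0.143, 0.094]
eef_rot: [0.635, -0.634, 0.313, -0.312]
wrist_force: [0.3, -0.1, 0.1]
finger_gap: 0.0855
```

>>> send_rows:
  deltas:
    - [0,0,0,0,0,0]
    - [0,0,0,0,0,0]
    - [0,0,0,0,0,0]
    - [0,0,0,0,0,0]
    - [0,0,0,0,0,0]
    - [0,0,0,0,0,0]
    - [0,0,0,0,0,0]
    - [0,0,0,0,0,0]
    - [0,0,0,0,0,0]
  gripper: 1

```text
t: 4.4
tool_pos: [0.5486, -0.143, 0.095]
eef_rot: [0.635, -0.634, 0.312, -0.313]
wrist_force: [0.5, -0.5, -0.0]
finger_gap: 0.013
```

```bash
python3 look.py w4
```

```text
4.4 [ 0.54858004 -0.14298207  0.09497062] [[0.609, 0.002, 0.793], [-0.793, 0.001, 0.609], [0.0, -1.0, 0.002]] [ 0.45420821 -0.53330822 -0.00185535] 0.012961134583260026
```

View pics/w4.png

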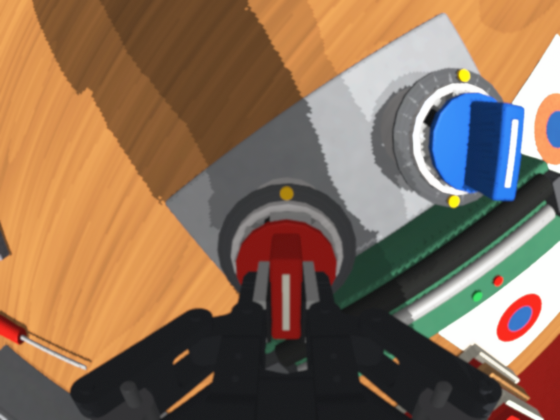

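>>> send_rows:
  deltas:
    - [0,0,-0.002,0,0,0]
    - [0,0,-0.002,0,0,0]
    - [0,0,0,0,0,0]

```text
t: 4.7
tool_pos: [0.5488, -0.143, 0.0917]
eef_rot: [0.635, -0.634, 0.312, -0.313]
wrist_force: [-1.3, 1.3, 8.2]
finger_gap: 0.0128
```

>>> send_rows:
  deltas:
    - [0,0,-0.002,0,0,0]
    - [0,0,-0.001,0,0,0]
    - [0,0,0,0,0,0]

```text
t: 4.95
tool_pos: [0.5488, -0.143, 0.0898]
eef_rot: [0.635, -0.634, 0.311, -0.314]
wrist_force: [-2.6, 2.6, 10.1]
finger_gap: 0.0129
```

>>> send_rows:
  deltas:
    - [-0.0006,0.0006,-0.0015,0,0,0]
    - [0,0,-0.0005,0,0,0]
    - [0,0,0,0,0,0]

```text
t: 5.2
tool_pos: [0.5487, -0.1429, 0.0894]
eef_rot: [0.635, -0.634, 0.31, -0.315]
wrist_force: [-2.9, 2.5, 11.0]
finger_gap: 0.013
```

>>> send_rows:
  deltas:
    - [0,0,-0.0008,0,0,2]
    - [0,0,-0.0005,0,0,4]
    - [0,0,-0.0005,0,0,4]

```text
t: 5.45
tool_pos: [0.5491, -0.143, 0.0894]
eef_rot: [0.66, -0.659, 0.252, -0.258]
wrist_force: [-1.7, 1.0, 11.2]
finger_gap: 0.0129
```

```bash
cat > st.py <<'E'
from h import *
o=env.get_obs();M=rot(o).as_matrix()
print(o['t'],np.round(o['tool_pos'],4),'tooly',M[:,1].round(4),'jaw',np.degrees(np.arctan2(M[1,2],M[0,2])).round(2),'F',np.round(o['wrist_force'],1),'T',np.round(o['torque'],2))
E
python3 st.py
```

```text
5.45 [ 0.5491 -0.143   0.0894] tooly [ 0.0084 -0.0017 -1.    ] jaw 47.72 F [-1.7  1.  11.2] T [ 0.32  0.61 -0.05]
```

>>> send_rows:
  deltas:
    - [-0.0003,0,-0.0006,0,0.4,4]
    - [0,0,-0.0005,0,0,5]
    - [0,0,-0.0005,0,0,5]
    - [0,0,-0.0005,0,0,5]
    - [0,0,-0.0005,0,0,3]

```text
t: 5.87
tool_pos: [0.5504, -0.1433, 0.0898]
eef_rot: [-0.697, 0.697, -0.115, 0.12]
wrist_force: [-1.3, 0.5, 10.2]
finger_gap: 0.0131
```

```bash
python3 st.py
```

```text
5.8667 [ 0.5504 -0.1433  0.0898] tooly [ 0.0072 -0.0015 -1.    ] jaw 70.89 F [-1.3  0.5 10.2] T [ 0.38  0.56 -0.03]
```

>>> send_rows:
  deltas:
    - [-0.0008,0,-0.0016,0,0.4,0]
    - [-0.0004,0,-0.0006,0,0.2,3]
    - [-0.0003,0,-0.0008,0,0.2,4]
    - [-0.0003,0,-0.0006,0,0.2,2]

```text
t: 6.2
tool_pos: [0.5506, -0.1434, 0.0891]
eef_rot: [-0.704, 0.706, -0.06, 0.057]
wrist_force: [-2.5, 1.0, 9.4]
finger_gap: 0.0132
```

```bash
python3 st.py
```

```text
6.2 [ 0.5506 -0.1434  0.0891] tooly [-0.0042 -0.0025 -1.    ] jaw 80.46 F [-2.5  1.   9.4] T [ 0.51  0.3  -0.1 ]
```

>>> send_rows:
  deltas:
    - [-0.001,0,-0.0006,0,-0.1,0]
    - [-0.0004,0,-0.0006,0,0,2]
    - [-0.0003,0,-0.0006,0,0,1]

```text
t: 6.45
tool_pos: [0.5504, -0.1435, 0.0892]
eef_rot: [-0.705, 0.707, -0.038, 0.039]
wrist_force: [-1.5, 1.6, 10.6]
finger_gap: 0.0128
```

```bash
python3 st.py
```

```text
6.45 [ 0.5504 -0.1435  0.0892] tooly [ 0.0019 -0.0031 -1.    ] jaw 83.73 F [-1.5  1.6 10.6] T [ 0.4   0.54 -0.06]
```

>>> send_rows:
  deltas:
    - [-0.0006,0,-0.0006,0,0,2]
    - [-0.0004,0,-0.0006,0,0,2]
    - [-0.0003,0,-0.0006,0,0,0]

```text
t: 6.7
tool_pos: [0.5502, -0.1435, 0.0894]
eef_rot: [-0.706, 0.708, -0.01, 0.015]
wrist_force: [-1.1, 2.7, 10.2]
finger_gap: 0.0129
```

```bash
python3 st.py
```

```text
6.7 [ 0.5502 -0.1435  0.0894] tooly [ 0.0061 -0.0036 -1.    ] jaw 88.0 F [-1.1  2.7 10.2] T [ 0.48  0.48 -0.05]
```

>>> send_rows:
  deltas:
    - [-0.0004,0.0006,-0.001,0.1,0.3,2]
    - [-0.0003,0.0002,-0.0008,0,0,2]
    - [-0.0003,0,-0.0006,0,0,0]

```text
t: 6.95
tool_pos: [0.5505, -0.1433, 0.0891]
eef_rot: [-0.706, 0.708, 0.015, -0.012]
wrist_force: [-2.5, 2.2, 10.8]
finger_gap: 0.0131
```

```bash
python3 st.py
```

```text
6.95 [ 0.5505 -0.1433  0.0891] tooly [ 0.0049 -0.0036 -1.    ] jaw 92.2 F [-2.5  2.2 10.8] T [ 0.65  0.62 -0.02]
```

>>> send_rows:
  deltas:
    - [-0.0012,0.0006,-0.0006,0.1,0.2,1]
    - [-0.0004,0.0002,-0.0006,0,0,2]
    - [-0.0003,0,-0.0006,0,0,1]

```text
t: 7.2
tool_pos: [0.5505, -0.1432, 0.0895]
eef_rot: [-0.705, 0.707, 0.041, -0.037]
wrist_force: [-2.7, 2.0, 10.4]
finger_gap: 0.0127
```

```bash
python3 st.py
```

```text
7.2 [ 0.5505 -0.1432  0.0895] tooly [ 0.0067 -0.0036 -1.    ] jaw 96.34 F [-2.7  2.  10.4] T [ 0.67  0.74 -0.06]
```

>>> send_rows:
  deltas:
    - [-0.001,0.0004,-0.001,0.1,0.2,2]
    - [-0.0006,0.0002,-0.0006,0,0.1,2]
    - [-0.0003,0,-0.0006,0,0,0]

```text
t: 7.45
tool_pos: [0.5504, -0.1432, 0.0896]
eef_rot: [-0.703, 0.705, 0.068, -0.063]
wrist_force: [-2.8, 2.2, 10.5]
finger_gap: 0.0131
```

```bash
python3 st.py
```

```text
7.45 [ 0.5504 -0.1432  0.0896] tooly [ 0.0068 -0.0031 -1.    ] jaw 100.6 F [-2.8  2.2 10.5] T [ 0.65  0.67 -0.02]
```

>>> send_rows:
  deltas:
    - [-0.001,0.0004,-0.001,0.1,0.3,2]
    - [-0.0006,0.0002,-0.0008,0,0.1,1]
    - [-0.0003,0,-0.0006,0,0,0]

```text
t: 7.7
tool_pos: [0.5504, -0.1431, 0.0894]
eef_rot: [-0.701, 0.703, 0.086, -0.083]
wrist_force: [-2.5, 3.0, 10.7]
finger_gap: 0.0129
```

```bash
python3 st.py
```

```text
7.7 [ 0.5504 -0.1431  0.0894] tooly [ 0.005  -0.0027 -1.    ] jaw 103.77 F [-2.5  3.  10.7] T [ 0.63  0.64 -0.08]
```

>>> send_rows:
  deltas:
    - [-0.001,0.0006,-0.0008,0.1,0.2,2]
    - [-0.0006,0.0004,-0.0008,0,0.1,1]
    - [-0.0003,0,-0.0006,0,0,0]

```text
t: 7.95
tool_pos: [0.5504, -0.1429, 0.0895]
eef_rot: [-0.698, 0.701, 0.106, -0.102]
wrist_force: [-2.8, 1.2, 10.6]
finger_gap: 0.0129
```

```bash
python3 st.py
```

```text
7.95 [ 0.5504 -0.1429  0.0895] tooly [ 0.0049 -0.0031 -1.    ] jaw 106.91 F [-2.8  1.2 10.6] T [ 0.67  0.7  -0.04]
```

>>> send_rows:
  deltas:
    - [-0.001,0.0003,-0.0008,0.1,0.2,2]
    - [-0.0006,0.0002,-0.0008,0,0.1,0]
    - [-0.0003,0,-0.0006,0,0,0]

```text
t: 8.2
tool_pos: [0.5501, -0.1425, 0.0895]
eef_rot: [-0.696, 0.698, 0.118, -0.115]
wrist_force: [-2.6, 2.5, 9.9]
finger_gap: 0.0131
```

```bash
python3 st.py; python3 look.py w5
```

```text
8.2 [ 0.5501 -0.1425  0.0895] tooly [ 0.0044 -0.0019 -1.    ] jaw 109.03 F [-2.6  2.5  9.9] T [ 0.46  0.6  -0.12]
8.2 [ 0.55011364 -0.14252162  0.08952526] [[0.945, 0.004, -0.326], [0.326, -0.002, 0.945], [0.004, -1.0, -0.003]] [-2.6333257   2.48338991  9.88570281] 0.013056833696525006
```

View pics/w5.png

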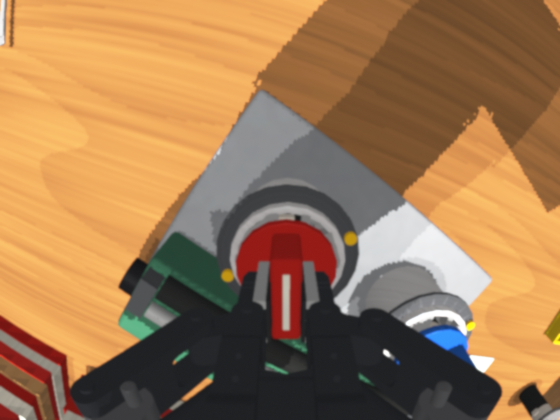

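The bar at (287,300) is still in the jaws, and the well's dots at (350,239) and (227,276) are now off its line. So the cartridge has turned about 71°. I'll keep turning.

>>> send_rows:
  deltas:
    - [-0.0008,0.0003,-0.001,0.1,0.2,1.5]
    - [-0.0005,0.0002,-0.0008,0,0.1,0.5]
    - [-0.0003,0,-0.0006,0,0,0]

```text
t: 8.5
tool_pos: [0.5498, -0.142, 0.0895]
eef_rot: [-0.695, 0.696, 0.131, -0.128]
wrist_force: [-1.8, 2.6, 10.0]
finger_gap: 0.0126
```

```bash
python3 st.py
```

```text
8.5 [ 0.5498 -0.142   0.0895] tooly [ 3.6e-03 -8.0e-04 -1.0e+00] jaw 111.11 F [-1.8  2.6 10. ] T [ 0.39  0.5  -0.33]
```

Tz jumped to −0.33 at a jaw angle of about 111°, which is the end stop. I'll back off about 4.5° to the middle of the way out, then ease up.

>>> send_rows:
  deltas:
    - [0,0,-0.0006,0,0.1,-2]
    - [0,0,-0.0006,0,0,-2]
    - [0,0,-0.0004,0,0,-0.3]

```text
t: 8.75
tool_pos: [0.5503, -0.1423, 0.0896]
eef_rot: [-0.699, 0.701, 0.104, -0.101]
wrist_force: [-2.9, 1.5, 9.9]
finger_gap: 0.0126
```

```bash
python3 st.py
```

```text
8.75 [ 0.5503 -0.1423  0.0896] tooly [ 0.004  -0.0025 -1.    ] jaw 106.65 F [-2.9  1.5  9.9] T [0.42 0.83 0.11]
```

>>> send_rows:
  deltas:
    - [0,0,0.001,0,0,0]
    - [0,0,0.0015,0,0,0]
    - [0,0,0.001,0,0,0]

```text
t: 9.0
tool_pos: [0.5501, -0.1423, 0.0942]
eef_rot: [-0.698, 0.701, 0.104, -0.101]
wrist_force: [-1.2, 1.9, 5.5]
finger_gap: 0.0128
```

```bash
python3 st.py
```

```text
9.0 [ 0.5501 -0.1423  0.0942] tooly [ 0.0046 -0.0031 -1.    ] jaw 106.62 F [-1.2  1.9  5.5] T [0.26 0.44 0.08]
```

>>> send_rows:
  deltas:
    - [0,0,0.002,0,0,0]
    - [0,0,0.002,0,0,0]
    - [0,0,0.002,0,0,0]

```text
t: 9.25
tool_pos: [0.5498, -0.1422, 0.1005]
eef_rot: [-0.698, 0.701, 0.104, -0.101]
wrist_force: [0.2, 0.1, -2.4]
finger_gap: 0.0131
```

```bash
python3 st.py
```

```text
9.25 [ 0.5498 -0.1422  0.1005] tooly [ 0.0043 -0.0032 -1.    ] jaw 106.62 F [ 0.2  0.1 -2.4] T [-0.01  0.1  -0.06]
```

>>> send_rows:
  deltas:
    - [0,0,0.003,0,0,0]
    - [0,0,0.004,0,0,0]
    - [0,0,0.006,0,0,0]
    - [0,0,0.008,0,0,0]
    - [0,0,0.01,0,0,0]
    - [0,0,0.01,0,0,0]
    - [0,0,0.01,0,0,0]

```text
t: 9.83
tool_pos: [0.5484, -0.1418, 0.1538]
eef_rot: [-0.699, 0.7, 0.102, -0.102]
wrist_force: [0.7, 0.0, -2.2]
finger_gap: 0.0128
```

>>> send_rows:
  deltas:
    - [0,0,0.012,0,0,0]
    - [0,0,0.015,0,0,0]
    - [0,0,0.015,0,0,0]
    - [0,0,0.012,0,0,0]
    - [0,0,0.008,0,0,0]
    - [0,0,0.004,0,0,0]
    - [0,0,0,0,0,0]

```text
t: 10.42
tool_pos: [0.5487, -0.142, 0.2289]
eef_rot: [-0.698, 0.701, 0.103, -0.101]
wrist_force: [0.7, 0.1, -1.7]
finger_gap: 0.013
```

```bash
python3 st.py
python3 - <<'E'
from h import *
im=env.camera('side');cv2.imwrite('pics/side1.png',im[:,:,::-1])
m=env.camera_model('side')
im=env.camera('top');t=env.camera_model('top')
y=(im[:,:,0]>150)&(im[:,:,1]>150)&(im[:,:,2]<90); y[:,:140]=0;y[:,230:]=0;y[:150]=0;y[250:]=0
c=cv2.minAreaRect(np.argwhere(y)[:,::-1].astype(np.float32)); print(c)
for p in cv2.boxPoints(c): print(p,atz(t,*p,.022).round(4))
print(env.find_in('tray','side')[:1])
E
```

```text
10.4167 [ 0.5487 -0.142   0.2289] tooly [ 0.0044 -0.0038 -1.    ] jaw 106.61 F [ 0.7  0.1 -1.7] T [ 0.03  0.01 -0.04]
((176.0, 189.0), (78.0, 72.0), 90.0)
[140. 150.] [0.7007 0.4169 0.022 ]
[212. 150.] [0.6864 0.2072 0.022 ]
[212. 228.] [0.4562 0.2148 0.022 ]
[140. 228.] [0.4698 0.4159 0.022 ]
[{'bbox': [214.1, 258.4, 272.1, 308.0], 'p': 0.59}]
```

View pics/side1.png

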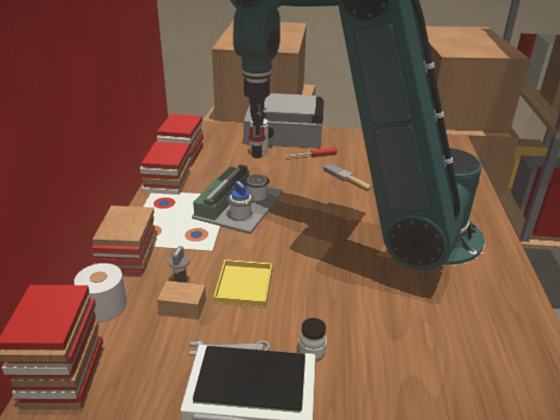

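>>> send_rows:
  deltas:
    - [0,0.01,0,0.2,0.25,0]
    - [-0.002,0.022,0,0,0,0]
    - [-0.003,0.033,0,0,0,0]
    - [-0.003,0.036,0,0,0,0]
    - [-0.003,0.036,0,0,0,0]
    - [-0.003,0.036,0,0,0,0]
    - [-0.003,0.036,0,0,0,0]
    - [-0.003,0.036,0,0,0,0]
    - [-0.003,0.036,0,0,0,0]
    - [-0.003,0.036,0,0,0,0]
    - [-0.002,0.033,0,0,0,0]
    - [-0.001,0.025,0,0,0,0]
    - [0,0.015,0,0,0,0]
    - [0,0.008,0,0,0,0]
    - [0,0,0,0,0,0]
    - [0,0,0,0,0,0]

```text
t: 11.9
tool_pos: [0.5056, 0.2816, 0.2167]
eef_rot: [0.702, -0.698, -0.094, 0.11]
wrist_force: [0.4, 0.4, -1.6]
finger_gap: 0.0128
```

```bash
python3 st.py; python3 look.py w6 tray
python3 - <<'E'
from h import *
im=env.camera('side');cv2.imwrite('pics/side2.png',im[:,:,::-1])
m=env.camera_model('side')
for p in [(222,262),(271,262),(269,304),(215,299)]: print(atz(m,*p,.022).round(3))
E
```

```text
11.9 [0.5056 0.2816 0.2167] tooly [-0.0229  0.002  -0.9997] jaw 106.55 F [ 0.4  0.4 -1.6] T [ 0.03 -0.05 -0.07]
11.9 [0.50556029 0.28156048 0.21672003] [[0.958, -0.023, -0.285], [0.285, 0.002, 0.959], [-0.021, -1.0, 0.008]] [ 0.38101184  0.36164854 -1.60274898] 0.012811909600121196
tray [{'bbox': [207.7, 131.0, 368.5, 256.1], 'p': 0.56}]
[0.598 0.224 0.022]
[0.467 0.209 0.022]
[0.456 0.373 0.022]
[0.589 0.369 0.022]
```

View pics/w6.png

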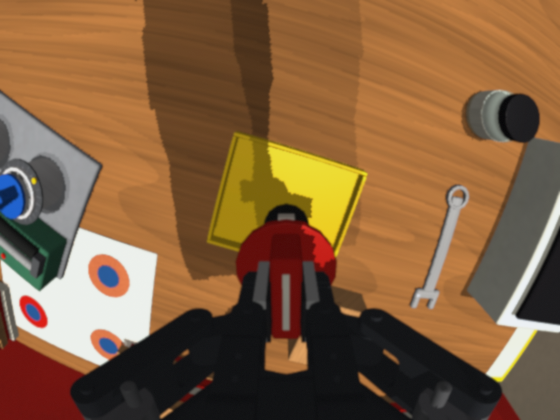

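View pics/side2.png

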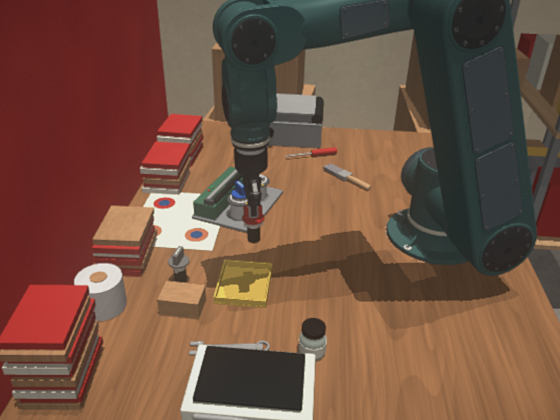

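>>> send_rows:
  deltas:
    - [0.006,0.002,-0.006,-0.1,-0.6,0]
    - [0.008,0.003,-0.012,0,-0.5,0]
    - [0.005,0.002,-0.02,0,-0.2,0]
    - [0,0,-0.02,0,0,0]
    - [0,0,-0.015,0,0,0]
    - [0,0,-0.008,0,0,0]
    - [0,0,-0.003,0,0,0]
    - [0,0,0,0,0,0]

```text
t: 12.72
tool_pos: [0.5301, 0.282, 0.1293]
eef_rot: [-0.7, 0.701, 0.101, -0.095]
wrist_force: [0.2, -1.0, -2.1]
finger_gap: 0.013
```

```bash
python3 st.py; python3 look.py w7
python3 - <<'E'
from h import *
import pickle
o,w,im=pickle.load(open('w7.pkl','rb'));Rm=rot(o)
im2=env.camera('side');cv2.imwrite('pics/side3.png',cv2.resize(im2[160:320,180:340,::-1],None,fx=3.5,fy=3.5,interpolation=cv2.INTER_CUBIC))
b=cv2.resize(im[:,:,::-1],None,fx=1.4,fy=1.4,interpolation=cv2.INTER_CUBIC)
t=np.linspace(0,2*np.pi,40)
for r,h in[(.027,.067),(.016,0),(.016,.043)]:
    for a in t:
        p=o['tool_pos']+Rm.apply([r*np.cos(a),.073-h,r*np.sin(a)])
        q=proj(w,p,True); cv2.circle(b,tuple(int(v*1.4) for v in q),1,(255,255,0),-1)
cv2.imwrite('pics/w7o.png',b)
E
```

```text
12.7167 [0.5301 0.282  0.1293] tooly [ 8.6e-03  3.0e-04 -1.0e+00] jaw 105.91 F [ 0.2 -1.  -2.1] T [ 0.02  0.01 -0.01]
12.7167 [0.53009098 0.28201002 0.12934456] [[0.962, 0.009, -0.274], [0.274, 0.0, 0.962], [0.008, -1.0, -0.002]] [ 0.21438284 -1.01912113 -2.11288187] 0.013045280283411223
```

View pics/w7o.png

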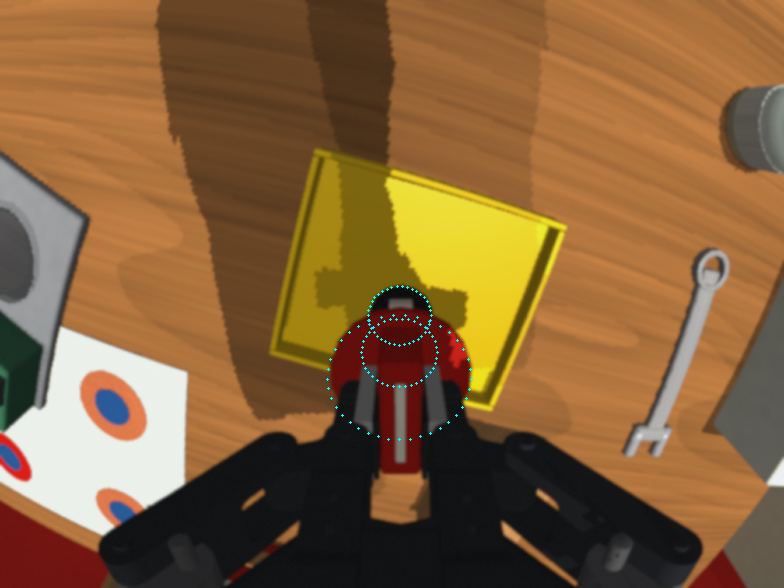

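View pics/side3.png

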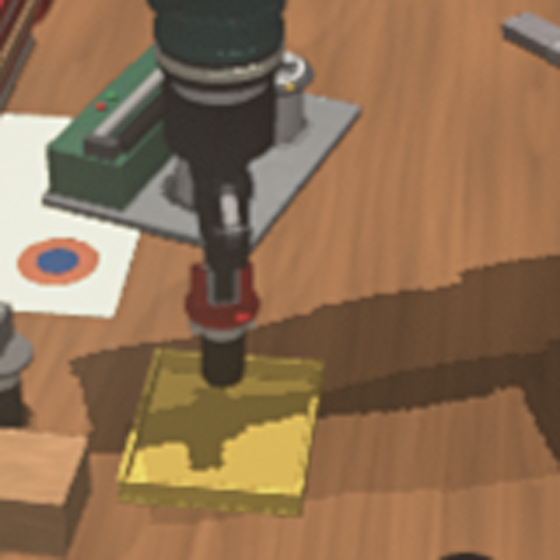

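The projected cartridge outline matches the foot at (400,315) and the head, so it isn't tilted in the grip. It's over the tray, so I'll lower it.

>>> send_rows:
  deltas:
    - [-0.002,0.002,-0.006,0,0.4,0]
    - [-0.002,0.002,-0.01,0,0.1,0]
    - [0,0,-0.01,0,0,0]
    - [0,0,-0.007,0,0,0]
    - [0,0,-0.003,0,0,0]
    - [0,0,-0.001,0,0,0]
    - [0,0,0,0,0,0]

```text
t: 13.4
tool_pos: [0.5268, 0.2873, 0.0913]
eef_rot: [0.701, -0.7, -0.099, 0.097]
wrist_force: [-0.3, -0.7, -1.3]
finger_gap: 0.0128
```

```bash
python3 st.py
```

```text
13.4 [0.5268 0.2873 0.0913] tooly [ 0.0031  0.0019 -1.    ] jaw 105.95 F [-0.3 -0.7 -1.3] T [-0.02 -0.02  0.01]
```

Next come 14 mm more, with slow steps at the end.

>>> send_rows:
  deltas:
    - [0,0,-0.003,-0.1,0.2,0]
    - [0,0,-0.003,0,0,0]
    - [0,0,-0.002,0,0,0]
    - [0,0,-0.002,0,0,0]
    - [0,0,-0.001,0,0,0]
    - [0,0,0,0,0,0]

```text
t: 13.9
tool_pos: [0.5274, 0.2874, 0.0799]
eef_rot: [0.7, -0.7, -0.098, 0.098]
wrist_force: [0.8, 0.0, -2.0]
finger_gap: 0.0129
```

```bash
python3 st.py
```

```text
13.9 [0.5274 0.2874 0.0799] tooly [ 5.e-04  4.e-04 -1.e+00] jaw 105.94 F [ 0.8  0.  -2. ] T [-0.05  0.07  0.03]
```

>>> send_rows:
  deltas:
    - [0,0,-0.001,0,0,0]
    - [0,0,-0.001,0,0,0]
    - [0,0,0,0,0,0]

```text
t: 14.15
tool_pos: [0.5274, 0.2874, 0.0778]
eef_rot: [0.7, -0.7, -0.098, 0.098]
wrist_force: [0.8, 0.0, -2.2]
finger_gap: 0.0128
```

>>> send_rows:
  deltas:
    - [0,0,-0.0008,0,0,0]
    - [0,0,0,0,0,0]

```text
t: 14.32
tool_pos: [0.5275, 0.2874, 0.0771]
eef_rot: [0.7, -0.7, -0.098, 0.098]
wrist_force: [-0.9, -0.8, -1.9]
finger_gap: 0.0127
```

>>> send_rows:
  deltas:
    - [0,0,-0.0006,0,0,0]
    - [0,0,-0.0004,0,0,0]
    - [0,0,0,0,0,0]

```text
t: 14.57
tool_pos: [0.5278, 0.2876, 0.0771]
eef_rot: [0.701, -0.7, -0.099, 0.097]
wrist_force: [0.1, -0.0, -2.5]
finger_gap: 0.0132
```

>>> send_rows:
  deltas:
    - [0,0,-0.001,0,0,0]
    - [0,0,-0.0005,0,0,0]
    - [0,0,0,0,0,0]

```text
t: 14.82
tool_pos: [0.5283, 0.2879, 0.0771]
eef_rot: [0.701, -0.7, -0.1, 0.097]
wrist_force: [0.8, -0.8, -0.7]
finger_gap: 0.0127
```

>>> send_rows:
  deltas:
    - [0,0,-0.001,0,0,0]
    - [0,0,-0.001,0,0,0]
    - [0,0,0,0,0,0]

```text
t: 15.07
tool_pos: [0.529, 0.2882, 0.0772]
eef_rot: [0.701, -0.7, -0.101, 0.096]
wrist_force: [-0.0, 0.4, -1.7]
finger_gap: 0.0129
```

```bash
python3 st.py; python3 look.py w8;python3 - <<'E'
from h import *
im2=env.camera('side');cv2.imwrite('pics/side4.png',cv2.resize(im2[160:320,180:340,::-1],None,fx=3.5,fy=3.5,interpolation=cv2.INTER_CUBIC))
E
```

```text
15.0667 [0.529  0.2882 0.0772] tooly [ 0.0071  0.003  -1.    ] jaw 105.96 F [-0.   0.4 -1.7] T [-0.01 -0.06  0.05]
15.0667 [0.52896083 0.28822345 0.07722599] [[0.961, 0.007, -0.275], [0.275, 0.003, 0.961], [0.008, -1.0, 0.001]] [-0.01133628  0.38050328 -1.73970946] 0.01294152338033298
```

View pics/side4.png

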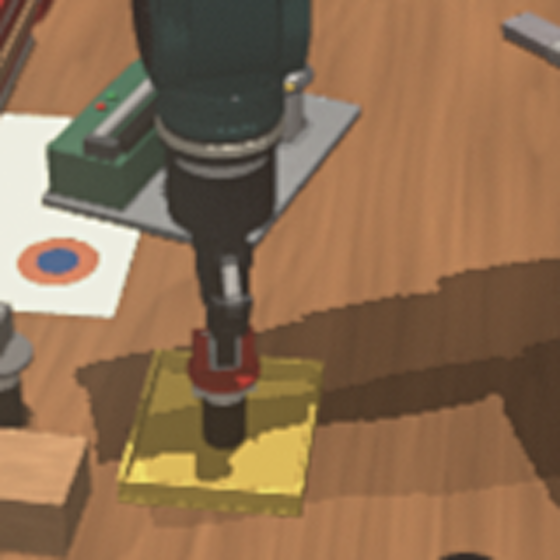

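Run:
```python
from h import *
o=env.get_obs(); print(np.round(o['joint_pos'],3))
s=env.camera_model('side')
p=np.array(o['tool_pos'])
for z in (.0042,.004): print(proj(s,[p[0],p[1],z]))
for h in (0,):
  q=proj(s,p-[0,0,.073]); print('foot pred',(q-[180,160])*3.5)
print('if on floor',(proj(s,[p[0],p[1],.004])-[180,160])*3.5)
```

```text
[ 0.364  0.472 -0.154  0.937  0.     0.085]
[244.13238509 284.67860296]
[244.13360597 284.7378269 ]
foot pred [224.46763857 436.58325173]
if on floor [224.46762089 436.58239415]
```

>>> send_rows:
  deltas:
    - [0,0,0,-0.2,0.4,0]
    - [0,0,-0.0005,0,0,0]

```text
t: 15.33
tool_pos: [0.5295, 0.2884, 0.0769]
eef_rot: [-0.7, 0.7, 0.098, -0.098]
wrist_force: [-4.2, -1.6, 15.6]
finger_gap: 0.0128
```

```bash
python3 st.py
```

```text
15.3333 [0.5295 0.2884 0.0769] tooly [ 4.e-04 -3.e-04 -1.e+00] jaw 105.95 F [-4.2 -1.6 15.6] T [-0.48  1.13 -0.01]
```

Contact is confirmed, and the tool is level. I'll relax the push, then release.

>>> send_rows:
  deltas:
    - [0,0,0.0003,0,0,0]
    - [0,0,0,0,0,0]

```text
t: 15.5
tool_pos: [0.5296, 0.2885, 0.077]
eef_rot: [-0.7, 0.7, 0.098, -0.098]
wrist_force: [-0.7, -0.2, -1.3]
finger_gap: 0.0128
```

>>> send_rows:
  deltas:
    - [0,0,0,0,0,0]
    - [0,0,0,0,0,0]
    - [0,0,0,0,0,0]
    - [0,0,0,0,0,0]
    - [0,0,0,0,0,0]
    - [0,0,0,0,0,0]
    - [0,0,0,0,0,0]
    - [0,0,0,0,0,0]
  gripper: -1

```text
t: 16.17
tool_pos: [0.5297, 0.2884, 0.0762]
eef_rot: [-0.7, 0.701, 0.098, -0.099]
wrist_force: [-0.8, 0.5, -0.3]
finger_gap: 0.0849
```

```bash
python3 st.py; python3 look.py w9
```

```text
16.1667 [0.5297 0.2884 0.0762] tooly [-0.0012 -0.001  -1.    ] jaw 105.94 F [-0.8  0.5 -0.3] T [ 0.03 -0.    0.03]
16.1667 [0.5296944  0.28840385 0.07620581] [[0.962, -0.001, -0.275], [0.275, -0.001, 0.962], [-0.001, -1.0, -0.001]] [-0.7577841   0.46254569 -0.2571609 ] 0.08487989062838774
```

View pics/w9.png

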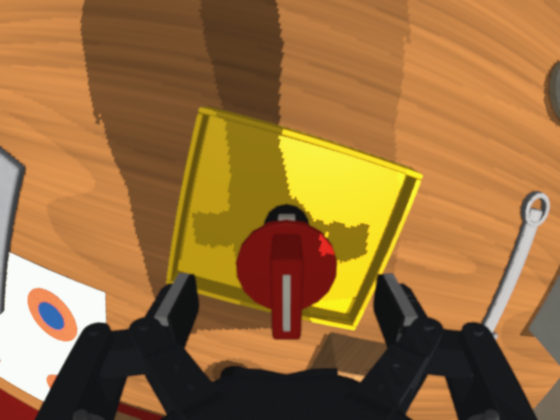

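The cartridge stands free in the tray, with its head at (287,265) and its foot at (287,215). The fingers are fully open and clear of it. I'll raise the arm.

>>> send_rows:
  deltas:
    - [0,0,0.005,0,0,0]
    - [0,0,0.012,0,0,0]
    - [0,0,0.02,0,0,0]
    - [0,0,0.025,0,0,0]
    - [0,0,0.025,0,0,0]
    - [0,0,0.025,0,0,0]
    - [0,0,0.02,0,0,0]
    - [0,0,0.01,0,0,0]
    - [0,0,0,0,0,0]
    - [0,0,0,0,0,0]
    - [0,0,0,0,0,0]
    - [0,0,0,0,0,0]

```text
t: 17.22
tool_pos: [0.5273, 0.2875, 0.2265]
eef_rot: [-0.7, 0.701, 0.097, -0.099]
wrist_force: [0.2, 1.0, -0.1]
finger_gap: 0.0853
```

```bash
python3 st.py; python3 look.py w10
python3 - <<'E'
from h import *
im2=env.camera('side');cv2.imwrite('pics/side5.png',im2[:,:,::-1])
from fit import mask
s=env.camera_model('side')
im=env.camera('top');cv2.imwrite('pics/top5.png',im[:,:,::-1]);print(env.find_in('blue_cartridge','top')[:1],env.find_in('red_cartridge','side')[:1])
for z in(.004,.101): print((proj(s,[.5297,.2884,z])-[180,160])*3.5)
cv2.imwrite('pics/side5c.png',cv2.resize(im2[160:320,180:340,::-1],None,fx=3.5,fy=3.5,interpolation=cv2.INTER_CUBIC))
E
```

```text
17.2167 [0.5273 0.2875 0.2265] tooly [-0.0025 -0.0015 -1.    ] jaw 105.95 F [ 0.2  1.  -0.1] T [ 0.03  0.02 -0.01]
17.2167 [0.52725381 0.28750072 0.22645916] [[0.962, -0.002, -0.275], [0.275, -0.001, 0.962], [-0.003, -1.0, -0.001]] [ 0.18237341  1.01155372 -0.07439678] 0.08531263727046846
[{'bbox': [286.0, 158.9, 308.3, 184.0], 'p': 0.83}] [{'bbox': [233.3, 252.1, 257.6, 288.4], 'p': 0.74}]
[223.73478355 436.63724298]
[221.55356885 332.20923716]
```

View pics/side5c.png

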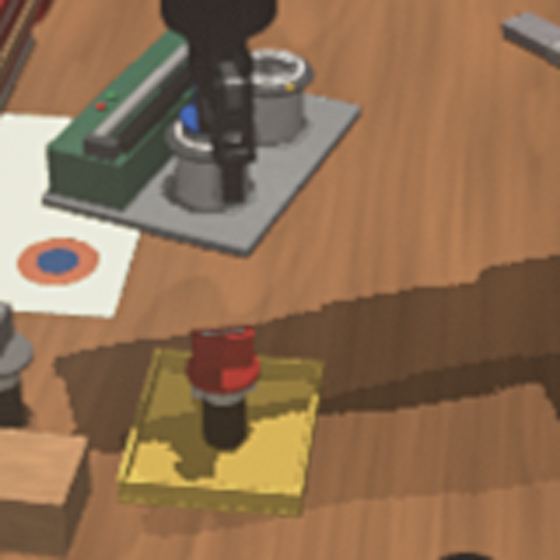

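View pics/w10.png

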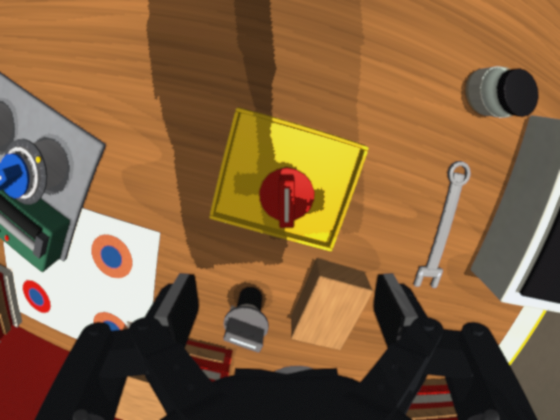

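The cartridge stands upright near the tray's centre: head at (287,195) in the wrist view, foot at (224,440) in the side crop. The gripper is well clear. Blue is still in its well, with its box at about (297,171) in the top view against about (298,170) at the start.

```bash
python3 -c "
from bench import env
print(env.close_job())"
```

```text
the job is handed in; nothing more can be done
None
```

I removed the red cartridge from the coder and stood it upright, near the centre of the yellow tray. It's released, and the job was handed in at about 17.4 s with no verdict reported.

- **Removal:** I gripped the bar and pressed the cartridge about 6 mm, at about 11 N. I then twisted it anticlockwise until the torque rose at the end stop, about 73° round. After backing off about 4.5°, the spring lifted it free, and I drew it straight up.
- **Placing:** The wrist force showed a brief push of about 16 N as it touched the tray floor, against the 35 N limit. I eased that off before opening the fingers.
- **Last checks:** The side and wrist pictures show it standing free in the tray, and the gripper is about 125 mm above the cartridge's top. The blue cartridge is still in its well, at the same place in the top view to within about a pixel. The nearby carton, spare cartridge, jar and wrench look undisturbed. I did not re-measure the can, screwdriver or brush.
- **Disagreements:**
  - **Bar position:** the estimates differed by about 3–4 mm between views, so I relied on the two closest wrist views.
  - **Floor contact:** the touch wasn't clear from the force readings at first. It showed once I had levelled the tool.

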